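# Level the casting table with a block level

## Robot

A 7-joint arm with a two-finger parallel gripper is mounted at the origin on a cart in front of the work surface, level with it; the furniture and walls round the work are solid. World frame = base frame: x ahead of the robot, y to its left, z up, the work surface at z = 0. Lengths are in m, angles in degrees, forces in N, time in s.
With the tool pointing down it reaches from about 0.4 to 0.875 m from the base axis. Payload 6.5 kg.
Tool frame: the origin (TCP) lies between the finger pads, 19 mm behind the fingertips; this is the grasp point; z points along the fingers, y is the line along which they close (so a half turn about z gives the same grasp; the last joint's range is limited). The gripper opens to 88 mm and grips with 3 to 60 N. Pads are 18 mm wide; open, the fingers measure 123 mm over their backs; the gripper's body (75 mm by 187 mm) begins 45 mm behind the grasp point.
Start: joints at [69.259, 30.733, -0.252, 88.115, 0.149, 61.152, -4.079], TCP at [0.189, -0.622, 0.257] pointing down, gripper open.
Joint ranges: [-154.64, 154.64], [-21.42, 123.67], [-72.66, 72.17], [13.99, 137.28], [-74.86, 254.86], [10.95, 109.41], [-158.01, 158.01]. Speed limits (degrees/s): [136.94, 136.94, 180, 180, 180, 180, 180].

## Interface

Orientations are given as [roll, pitch, yaw] about the fixed x, y, z axes, in that order (R = Rz(yaw) Ry(pitch) Rx(roll)).
In Python, from cell import arm gives the robot as it stands.
- The arm moves only by the shell command python3 -m jog 'ROWS' [OPENING] [FORCE]. ROWS is JSON, a list of rows, each a list of 6 numbers: the shift along the tool's x, y, z in units of 25 mm (1.0 is 25 mm), then the turn, a rotation vector about the tool's x, y, z in rad. In form: [[x, y, z, rx, ry, rz], ...]. A call has exactly 10 rows; each row shifts and turns the commanded pose from where the row before left it, along the tool's axes as they then stand; what a row does not reach is not made up. A row lasts 1/12 s, in which the tool goes at most 41.7 mm and 7.16 degrees, less where a joint would pass 70% of its speed; a pose out of reach is approached as far as the arm can. A call is refused whole if a number of a shift passes 1 or a number of a turn 0.125, either way. A call with a gripper value outside its range is refused whole. OPENING is the finger opening in mm, from 0 to 88.1, set as the call begins (- or left out, the last holds). The fingers move at their own pace and stop on an object; FORCE is the grip in N (left out, the last holds). Time passes only in rows, so rows that do not move let the fingers close, or fill a call up. It gives the time, the measured TCP pose, the force, the opening and the grip force at its end, in the units of the state.
- arm.read_state(): the state, without advancing time (a new reading comes with each control period).
- arm.camera(name): name is "scene" or "top"; returns (picture, depth): 420x560x3 uint8, red, green, blue; 420x560 float32, m along the optical axis (not along the pixel's ray), 0 where there is no reading.
- arm.camera_model(name): a dict with "fx", "fy", "cx", "cy" (pixels), "R" (3x3) and "t" (3): a world point X has camera coordinates R X + t. Camera axes: x right, y down, z forward; pixel columns grow to the right and rows downward; lengths in m; the calibration is good to about 2 mm. A picture is of the moment at which its call begins. camera_model takes no time and is no camera call.
- arm.finish_job(): hands the job in; it is judged then, once.
The state is a dict: "time_s": time; "joint_positions": joint angles; "qd": joint speeds; "joint_efforts": joint torques, N m; "tool_pos": TCP position; "orientation": TCP orientation; "force": force on the tool from outside, world axes, zero at the start; "wrist_torque": the same for the moment, N m; "finger_gap": finger opening in m; "finger_force": force on a finger pad.
Only numpy, scipy, OpenCV 4.12 (cv2) and the standard library are available. Lean on these libraries where they do the work, as an engineer would, in place of code of your own. Each camera call takes 0.05 s, during which the arm holds its last target. There are 200 camera calls.

## Task

Get the small levelling table level for pouring wax dishes. Stand the toppled block level upright on the plate, lengthwise from the front to the back of the table, let go of it, and then turn the ribbed knob of the front levelling screw until the bubble stands between the two lines. Finish with the fingertips pressing down on top of the level so that it is seated firmly, not hard, on the plate with the bubble still centred, and stay pressing: the program ends while holding this push. Leave the dish, the tin, the cup and the pen beside the table where they are.

Things in the scene. Friction and masses are not known exactly. Their poses are not given: they have to be found in the camera images.
- table: Feet of the levelling table, which stands fixed on the worktop. Origin on the worktop under the middle of the plate; x points to the back of the table (away from the robot), y to its left, z up. The two rear feet, already set, are at x = +60 mm; the levelling screw is at x = -105 mm, y = 0.
- plate: Aluminium plate, 150 (x) by 180 (y) by 10 mm, with a 40 mm wide lug in front that the screw passes through. Its flat top is 46 mm above the worktop when level. It tilts only about its y axis, the line through the rear feet; origin on that line, 6 mm under the top and 60 mm behind the plate's middle; z is its normal. At the start the front is 1.3 to 3.2 mm too low.
- knob (a point): On the axis of the screw's black ribbed knob, at the height to grip, 72 mm above the worktop. Round, 37 mm in diameter, from z = 59 to 81 mm, over an 18 mm neck; it turns without rising. Clockwise from above raises the front of the plate, 8 mm per turn; needs 1.0 to 2.5 rad clockwise. Stiff (about 0.06 N m), stays where it is left.
- level: Steel block level, 64 long (x) by 30 wide (y) by 34 mm high (z), 0.22 kg, vial in a slot along its top. Origin in the centre of its underside, z out of its top (up when it stands). At the start it lies on its long side on the plate, its z pointing to the table's right (-y), its x about front to back. Its flat end faces (64 mm apart) can be gripped.
- bubble (a joint): Place of the bubble along the level's x axis in m, 0 in the middle, travel 17 mm each way. It runs to the higher end and settles in about 1.5 s; 0.01 rad of tilt moves it 8 mm, so one rad of the knob about 6 mm. The bubble is 9 mm long, the two black lines 13 mm apart: within 2 mm of 0 it stands between them.
- petri_dish: Round glass dish, 66 mm in diameter, 16 mm high, on the worktop to the right of the table; leave alone.
- pins_tin: Flat round tin, 67 mm in diameter, 24 mm high, on the worktop to the right of the table; leave alone.
- steel_cup: Steel cup, 66 mm in diameter, 60 mm high, on the worktop to the left of the table; leave alone.
- marker: Pen, 122 mm long, 15 mm thick, on the worktop to the left of the table; leave alone.
Not all that is in view belongs to the job. What is shaped like the level but pink or purple is not meant.

How it is judged:
By the outcome, as a careful person would: the job done as asked, in the order asked, and still so for the second after the job is handed in, while the arm keeps its last pose, push and grip.
It also fails if it takes over 67 s, if anything falls off the work surface, if the arm or the gripper's body presses on something with over 40 N, if the wrist force passes 120 N, or if a joint passes its speed limit or range.

## Working session

There is one attempt and no reset: what is moved stays moved. The work goes in short steps, Python scripts to look and compute and a shell command to move; the robot and the scene stay as the last step left them, time stands still between calls to the robot, and variables do not carry over. Pictures are saved under pics/ and viewed, at most 11 in all, crops included, and the job is handed in when it is done.

```bash
ls; mkdir -p pics; cat > h.py <<'E'
import numpy as np, cv2
from cell import arm
def snap(n,f):
    p,d=arm.camera(n); cv2.imwrite('pics/'+f+'.png',p[:,:,::-1]); np.save('pics/'+f+'.npy',d); return p,d
def w(n,d,u,v,z=None):
    m=arm.camera_model(n); R=np.array(m['R']);t=np.array(m['t'])
    r=np.array([(u-m['cx'])/m['fx'],(v-m['cy'])/m['fy'],1.])
    if z is None: return R.T@(r*d[int(round(v)),int(round(u))]-t)
    o=-R.T@t; q=R.T@r; return o+q*(z-o[2])/q[2]
def px(n,X):
    m=arm.camera_model(n); c=np.array(m['R'])@np.array(X)+np.array(m['t']); return m['fx']*c[0]/c[2]+m['cx'],m['fy']*c[1]/c[2]+m['cy']
E
python3 - <<'E'
from h import *
s=arm.read_state(); print(s)
for n in('scene','top'):
    p,d=snap(n,n+'0'); print(n,arm.camera_model(n))
E
```

```text
pics
{'time_s': 0.0, 'joint_positions': array([69.25826543, 30.77643614, -0.2549348 , 88.16954618,  0.14948713,
       61.15143368, -4.08085941]), 'qd': array([ 0.00386117,  0.0016906 , -0.04410871,  0.11009785, -0.00417583,
       -0.11367019, -0.07078932]), 'joint_efforts': array([-3.81764748e-04, -5.70977283e+01,  9.91376191e-01, -2.51602578e+01,
       -5.61685511e-02,  1.78216043e-02,  1.71286088e-04]), 'tool_pos': array([ 0.1893092 , -0.62122346,  0.25655878]), 'orientation': array([-1.79903188e+02,  7.27389524e-03,  1.69522627e+01]), 'force': array([-0.312061  , -0.27230693, -0.23932431]), 'wrist_torque': array([-0.00672802,  0.01834251,  0.03785493]), 'finger_force': 0.0, 'finger_gap': 0.08822149020651729}
scene {'fx': 489.05438887622284, 'fy': 489.05438887622284, 'cx': 282.2842161708336, 'cy': 207.2439886424798, 'R': array([[ 0.48143967, -0.876441  ,  0.00818684],
       [-0.50911176, -0.28724014, -0.81135585],
       [ 0.71345712,  0.38645088, -0.58449522]]), 't': array([-0.32289134,  0.26374223,  0.58294037])}
top {'fx': 431.3696907293251, 'fy': 431.3696907293251, 'cx': 274.54334206559275, 'cy': 207.75737617581464, 'R': array([[-0.00478227, -0.99983452,  0.0175517 ],
       [-0.98855037,  0.00207971, -0.15087692],
       [ 0.15081545, -0.01807227, -0.98839673]]), 't': array([-0.08688251,  0.47444103,  0.95970506])}
```

View pics/top0.png

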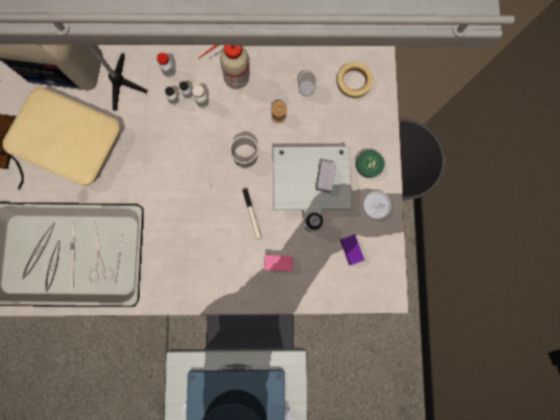

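View pics/scene0.png

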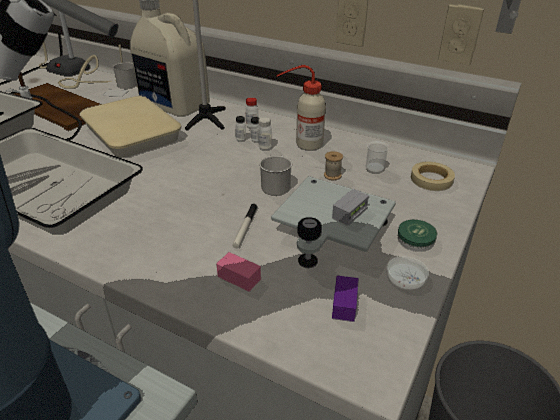

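The top picture shows the plate (about 272–352, 146–210), the level lying on it (about 326,176) and the knob (314,221). The pink and purple blocks are decoys. Next I'll view an enlarged crop.

```bash
python3 - <<'E'
from h import *
a=cv2.imread('pics/top0.png')[138:238,262:362]; b=cv2.imread('pics/scene0.png')[170:270,265:405]
A=cv2.resize(a,(600,600),interpolation=cv2.INTER_CUBIC); cv2.imwrite('pics/c1.png',A)
d=np.load('pics/top0.npy')
# level top points (height filter) and knob
P=np.array([[*w('top',d,u,v),u,v] for v in range(135,240) for u in range(262,395)])
def rect(sel,n):
    q=P[sel]; print(n,len(q),q[:,:3].mean(0).round(4),q[:,:3].min(0).round(4),q[:,:3].max(0).round(4)); r=cv2.minAreaRect((q[:,:2]*1000).astype(np.float32)); print(r)
on=(P[:,3]>266)&(P[:,3]<358)&(P[:,4]<214)
rect(on&(P[:,2]>.066)&(P[:,2]<.09),'level')
rect(on&(P[:,2]>.038)&(P[:,2]<.052),'plate')
rect((P[:,4]>205)&(P[:,3]<330)&(P[:,2]>.074)&(P[:,2]<.095),'knob')
E
```

```text
Traceback (most recent call last):
  File "h.py", line 6, in w
    m=arm.camera_model(n); R=np.array(m['R']);t=np.array(m['t'])
ValueError: time passes only in moves, steps and waits
```

View pics/c1.png

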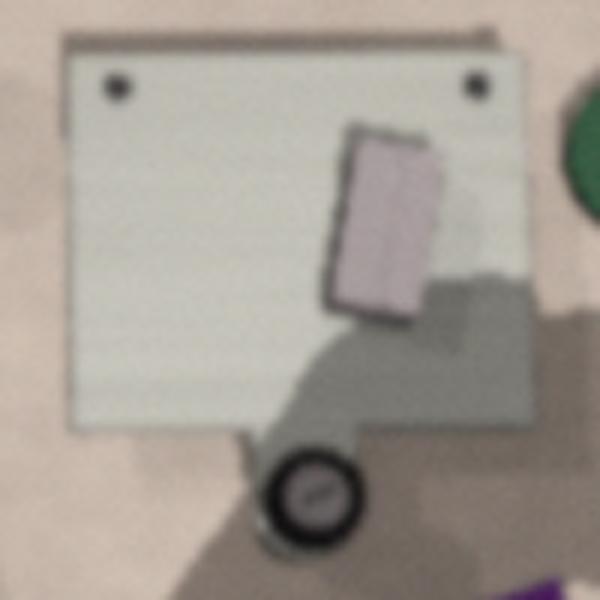

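The crop shows the level tilted slightly clockwise, with its top-face centre near (388,225), the knob centre near (315,498) and the plate squared with the image.

```bash
sed -i 's/^def snap/_M={}\ndef cm(n):\n    if n not in _M: _M[n]=arm.camera_model(n)\n    return _M[n]\ndef snap/; s/m=arm.camera_model(n)/m=cm(n)/' h.py; python3 - <<'E'
from h import *
d=np.load('pics/top0.npy')
P=np.array([[*w('top',d,u,v),u,v] for v in range(135,240) for u in range(262,395)])
def rect(sel,n):
    q=P[sel]; print(n,len(q),q[:,:3].mean(0).round(4),np.median(q[:,2])); print(cv2.minAreaRect((q[:,:2]*1000).astype(np.float32)))
on=(P[:,3]>266)&(P[:,3]<358)&(P[:,4]<214)
rect(on&(P[:,2]>.066)&(P[:,2]<.09),'level')
rect(on&(P[:,2]>.038)&(P[:,2]<.052),'plate')
rect((P[:,4]>205)&(P[:,3]<330)&(P[:,2]>.074)&(P[:,2]<.095),'knob')
f=lambda u,v,z:w('top',d,262+(u+.5)/6-.5,138+(v+.5)/6-.5,z).round(4)
print('lev',[f(*c,.076) for c in((358,135),(443,150),(415,320),(335,308))])
print('plate',[f(*c,.045) for c in((67,52),(522,52),(536,428),(70,428))], 'rear dots',f(117,87,.046),f(476,87,.046))
print('knob',f(315,498,.081))
E
```

```text
level 445 [ 0.5392 -0.2033  0.0748] 0.07481226201630109
((513.4081420898438, -197.69366455078125), (35.77352523803711, 126.27587127685547), 77.05571746826172)
plate 4506 [ 0.5423 -0.1705  0.0448] 0.044839962589943855
((540.427734375, -174.80487060546875), (179.5812225341797, 159.8433074951172), 89.89064025878906)
knob 226 [ 0.4397 -0.1747  0.0808] 0.08117257679061071
((440.05230712890625, -175.52476501464844), (35.78517532348633, 36.52008819580078), 44.88053894042969)
lev [array([ 0.5769, -0.1939,  0.076 ]), array([ 0.5711, -0.2259,  0.076 ]), array([ 0.506 , -0.2137,  0.076 ]), array([ 0.5106, -0.1839,  0.076 ])]
plate [array([ 0.6186, -0.0849,  0.045 ]), array([ 0.6187, -0.263 ,  0.045 ]), array([ 0.4698, -0.2638,  0.045 ]), array([ 0.4702, -0.0854,  0.045 ])] rear dots [ 0.6042 -0.1043  0.046 ] [ 0.6042 -0.2444  0.046 ]
knob [ 0.4387 -0.1746  0.081 ]
```

```bash
cat >> h.py <<'E'
from scipy.spatial.transform import Rotation as Ro
def plan(pos,Rt,n,cur=None):
    "one repeated row that brings the tool to pos, Rt in n rows"
    s=arm.read_state(); R0=Ro.from_euler('xyz',s['orientation'],degrees=True).as_matrix()
    rv=Ro.from_matrix(R0.T@Rt).as_rotvec()/n; M=Ro.from_rotvec(rv).as_matrix()
    S=sum(np.linalg.matrix_power(M,k) for k in range(n))
    p=np.linalg.solve(S,R0.T@(np.array(pos)-s['tool_pos']))/.025
    print(n,'rows',p.round(3),rv.round(4))
def tool(yaw,tilt=0): # tilt about tool y
    return (Ro.from_euler('xyz',[180,0,yaw],degrees=True)*Ro.from_euler('y',tilt,degrees=True)).as_matrix()
def st():
    s=arm.read_state(); print(round(s['time_s'],2),s['tool_pos'].round(4),s['orientation'].round(2),s['force'].round(1),'gap',round(s['finger_gap']*1e3,1),round(s['finger_force'],1),s['joint_positions'].round(0))
E
python3 - <<'E'
from h import *
plan([.53,-.267,.16],tool(80.4),20)
plan([.53,-.267,.16],tool(80.4,45),20)
print(tool(80.4,45).round(2))
E
```

```text
20 rows [1.035 0.018 0.193] [-0.0001 -0.     -0.0554]
20 rows [0.916 0.046 0.569] [ 0.0216  0.0351 -0.0524]
[[ 0.12  0.99  0.12]
 [ 0.7  -0.17  0.7 ]
 [ 0.71  0.   -0.71]]
```

```bash
R='[0.916,0.046,0.569,0.0216,0.0351,-0.0524]'
python3 -m jog '[[0.916,0.046,0.569,0.0216,0.0351,-0.0524],[0.916,0.046,0.569,0.0216,0.0351,-0.0524],[0.916,0.046,0.569,0.0216,0.0351,-0.0524],[0.916,0.046,0.569,0.0216,0.0351,-0.0524],[0.916,0.046,0.569,0.0216,0.0351,-0.0524],[0.916,0.046,0.569,0.0216,0.0351,-0.0524],[0.916,0.046,0.569,0.0216,0.0351,-0.0524],[0.916,0.046,0.569,0.0216,0.0351,-0.0524],[0.916,0.046,0.569,0.0216,0.0351,-0.0524],[0.916,0.046,0.569,0.0216,0.0351,-0.0524]]' 88
python3 -c "
from h import *
st();plan([.53,-.267,.16],tool(80.4,45),10)"
```

```text
time_s: 0.93
tool_pos: [0.4018, -0.4979, 0.1554]
orientation: [-173.0, -22.5, 46.1]
force: [0.3, -0.2, -1.7]
finger_gap: 0.0879
finger_force: 0.0
0.93 [ 0.4018 -0.4979  0.1554] [-173.    -22.46   46.13] [ 0.3 -0.2 -1.7] gap 87.9 0.0 [ 67.  45. -17.  84. -10.  65.  16.]
10 rows [0.913 0.044 0.567] [ 0.0216  0.0349 -0.0522]
```

```bash

python3 -m jog '[[0.916,0.046,0.569,0.0216,0.035,-0.0522],[0.916,0.046,0.569,0.0216,0.035,-0.0522],[0.916,0.046,0.569,0.0216,0.035,-0.0522],[0.916,0.046,0.569,0.0216,0.035,-0.0522],[0.916,0.046,0.569,0.0216,0.035,-0.0522],[0.916,0.046,0.569,0.0216,0.035,-0.0522],[0.916,0.046,0.569,0.0216,0.035,-0.0522],[0.916,0.046,0.569,0.0216,0.035,-0.0522],[0.916,0.046,0.569,0.0216,0.035,-0.0522],[0.916,0.046,0.569,0.0216,0.035,-0.0522]]' 
python3 -c "
from h import *
st();plan([.5305,-.267,.124],tool(80.4,45),5);plan([.540,-.211,.067],tool(80.4,45),10)"
```

```text
time_s: 1.77
tool_pos: [0.5308, -0.2664, 0.1599]
orientation: [180.0, -45.0, 80.4]
force: [0.7, -0.3, -0.5]
finger_gap: 0.0878
finger_force: 0.0
1.77 [ 0.5308 -0.2664  0.1599] [179.96 -45.01  80.45] [ 0.7 -0.3 -0.5] gap 87.8 0.0 [ 62.  52. -34.  86. -15.  69.  33.]
5 rows [-0.207 -0.002  0.199] [ 0.     -0.      0.0001]
10 rows [-0.104 -0.001  0.422] [ 0.     -0.      0.0001]
```

```bash

python3 -m jog '[[-0.26,0,0.25,0,0,0],[-0.26,0,0.25,0,0,0],[-0.26,0,0.25,0,0,0],[-0.26,0,0.25,0,0,0],[0,0,0.6,0,0,0],[0,0,0.6,0,0,0],[0,0,0.6,0,0,0],[0,0,0.6,0,0,0],[0,0,0.5,0,0,0],[0,0,0.3,0,0,0]]' 
python3 -m jog '[[0,0,0,0,0,0],[0,0,0,0,0,0],[0,0,0,0,0,0],[0,0,0,0,0,0],[0,0,0,0,0,0],[0,0,0,0,0,0],[0,0,0,0,0,0],[0,0,0,0,0,0],[0,0,0,0,0,0],[0,0,0,0,0,0]]' 60 25
python3 -c "
from h import *
st(); p,d=snap('scene','s1'); cv2.imwrite('pics/s1c.png',cv2.resize(p[120:270,250:450,::-1],(800,600),interpolation=cv2.INTER_CUBIC))"
```

```text
time_s: 2.6
tool_pos: [0.5394, -0.2121, 0.066]
orientation: [-179.9, -44.9, 80.2]
force: [-1.4, -1.5, 3.4]
finger_gap: 0.0878
finger_force: 2.0
time_s: 3.43
tool_pos: [0.5404, -0.213, 0.0678]
orientation: [179.9, -44.9, 80.3]
force: [-0.4, -3.1, 2.5]
finger_gap: 0.0641
finger_force: 25.0
3.43 [ 0.5404 -0.213   0.0678] [179.94 -44.88  80.31] [-0.4 -3.1  2.5] gap 64.1 25.0 [ 58.  58. -33.  90. -15.  58.  34.]
```

View pics/s1c.png

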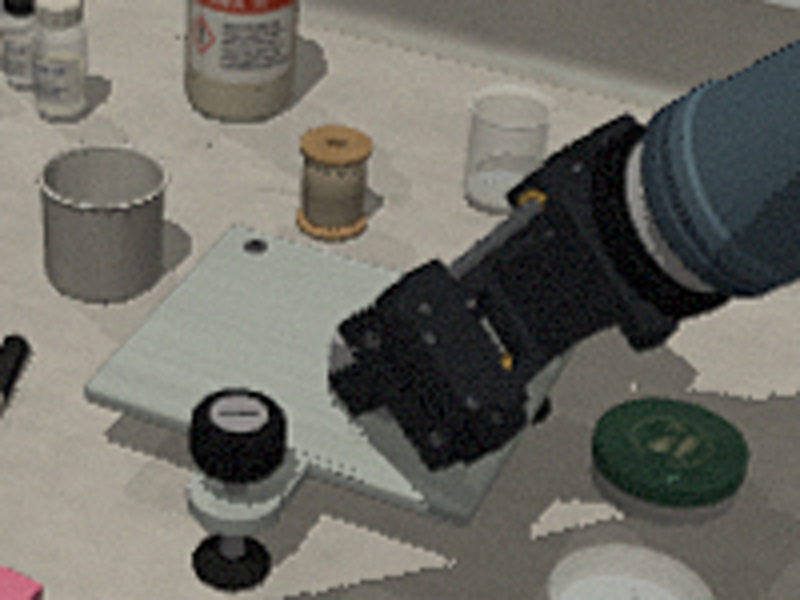

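Gripped with a gap of 64.1 mm, which matches the end faces. I'll lift it and roll it 90°.

```bash

python3 -m jog '[[0.1,0,-0.1,0,0,0],[0.2,0,-0.2,0,0,0],[0.23,0,-0.23,0,0,0],[0.23,0,-0.23,0,0,0],[0.23,0,-0.23,0,0,0],[0.23,0,-0.23,0,0,0],[0.23,0,-0.23,0,0,0],[0.23,0,-0.23,0,0,0],[0.23,0,-0.23,0,0,0],[0.1,0,-0.1,0,0,0]]' - 30
python3 -c "
from h import *
st();plan([.55,-.178,.12],tool(90,-45),20)"
```

```text
time_s: 4.32
tool_pos: [0.5406, -0.2127, 0.1402]
orientation: [179.9, -44.9, 80.4]
force: [-1.1, -0.8, -3.5]
finger_gap: 0.0636
finger_force: 29.9
4.32 [ 0.5406 -0.2127  0.1402] [179.88 -44.88  80.38] [-1.1 -0.8 -3.5] gap 63.6 29.9 [ 59.  52. -35.  91. -16.  63.  32.]
20 rows [0.077 0.011 0.048] [ 0.0001 -0.0782 -0.0094]
```

```bash

for i in 1 2; do python3 -m jog '[[0.077,0.011,0.048,0,-0.0782,-0.0094],[0.077,0.011,0.048,0,-0.0782,-0.0094],[0.077,0.011,0.048,0,-0.0782,-0.0094],[0.077,0.011,0.048,0,-0.0782,-0.0094],[0.077,0.011,0.048,0,-0.0782,-0.0094],[0.077,0.011,0.048,0,-0.0782,-0.0094],[0.077,0.011,0.048,0,-0.0782,-0.0094],[0.077,0.011,0.048,0,-0.0782,-0.0094],[0.077,0.011,0.048,0,-0.0782,-0.0094],[0.077,0.011,0.048,0,-0.0782,-0.0094]]' >/dev/null; done
python3 -c "
from h import *
st();plan([.55,-.178,.08],tool(90,-45),10);p,d=snap('scene','s2'); cv2.imwrite('pics/s2c.png',cv2.resize(p[120:270,250:450,::-1],(800,600),interpolation=cv2.INTER_CUBIC))"
```

```text
5.98 [ 0.5502 -0.1761  0.1185] [179.9   45.04  90.  ] [-0.8 -0.3 -3.3] gap 63.7 29.9 [-18.  42.  12. 110.  51.  50. -50.]
10 rows [ 0.103 -0.001  0.114] [0.0002 0.0001 0.    ]
```

View pics/s2c.png

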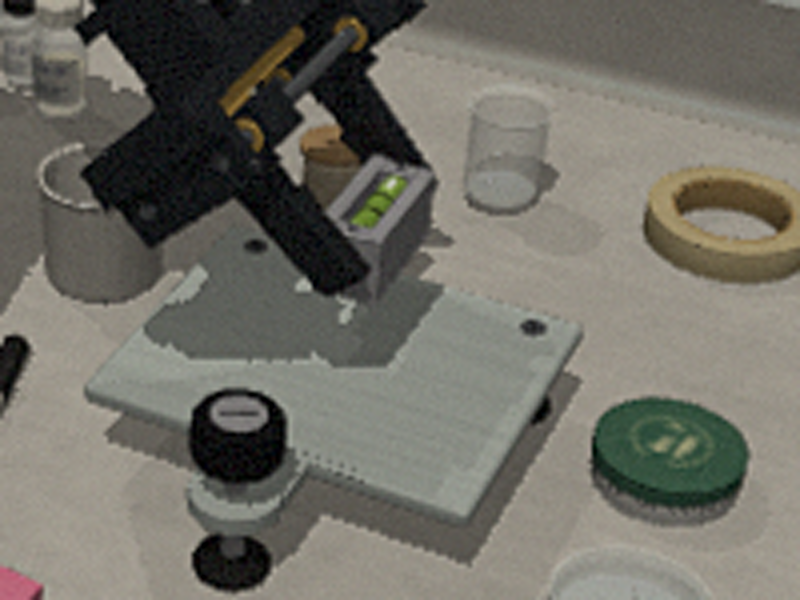

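The level hangs upright with its vial on top (crop about 380,200). I'll lower it.

```bash

python3 -m jog '[[0.11,0,0.11,0,0,0],[0.11,0,0.11,0,0,0],[0.11,0,0.11,0,0,0],[0.11,0,0.11,0,0,0],[0.11,0,0.11,0,0,0],[0.11,0,0.11,0,0,0],[0.11,0,0.11,0,0,0],[0.11,0,0.11,0,0,0],[0.11,0,0.11,0,0,0],[0.11,0,0.11,0,0,0]]'
python3 -m jog '[[0.025,0,0.025,0,0,0],[0.025,0,0.025,0,0,0],[0.025,0,0.025,0,0,0],[0.025,0,0.025,0,0,0],[0.025,0,0.025,0,0,0],[0.02,0,0.02,0,0,0],[0.02,0,0.02,0,0,0],[0,0,0,0,0,0],[0,0,0,0,0,0],[0,0,0,0,0,0]]'
```

```text
time_s: 6.87
tool_pos: [0.5497, -0.1777, 0.0792]
orientation: [180.0, 44.9, 90.0]
force: [-0.9, 0.1, -3.0]
finger_gap: 0.0637
finger_force: 29.9
time_s: 7.7
tool_pos: [0.5498, -0.1778, 0.0739]
orientation: [180.0, 44.9, 90.0]
force: [-0.4, 0.4, -2.1]
finger_gap: 0.0641
finger_force: 29.9
```

```bash

python3 -m jog '[[0.012,0,0.012,0,0,0],[0.012,0,0.012,0,0,0],[0.012,0,0.012,0,0,0],[0.012,0,0.012,0,0,0],[0.012,0,0.012,0,0,0],[0,0,0,0,0,0],[0,0,0,0,0,0],[0,0,0,0,0,0],[0,0,0,0,0,0],[0,0,0,0,0,0]]'
```

```text
time_s: 8.53
tool_pos: [0.5498, -0.1777, 0.0717]
orientation: [180.0, 44.9, 90.0]
force: [1.0, 0.4, -2.9]
finger_gap: 0.0637
finger_force: 29.9
```

```bash

python3 -m jog '[[0.012,0,0.012,0,0,0],[0.012,0,0.012,0,0,0],[0.012,0,0.012,0,0,0],[0.012,0,0.012,0,0,0],[0,0,0,0,0,0],[0,0,0,0,0,0],[0,0,0,0,0,0],[0,0,0,0,0,0],[0,0,0,0,0,0],[0,0,0,0,0,0]]'
```

```text
time_s: 9.37
tool_pos: [0.5498, -0.1777, 0.0711]
orientation: [180.0, 45.0, 89.9]
force: [-2.6, 4.5, 8.5]
finger_gap: 0.0637
finger_force: 30.0
```

```bash

python3 -m jog '[[0,0,0,0,0,0],[0,0,0,0,0,0],[0,0,0,0,0,0],[0,0,0,0,0,0],[0,0,0,0,0,0],[0,0,0,0,0,0],[0,0,0,0,0,0],[0,0,0,0,0,0],[0,0,0,0,0,0],[0,0,0,0,0,0]]' 88
python3 -m jog '[[0,0,-0.2,0,0,0],[0,0,-0.3,0,0,0],[0,0,-0.4,0,0,0],[0,0,-0.5,0,0,0],[0,0,-0.5,0,0,0],[0,0,-0.5,0,0,0],[0,0,-0.5,0,0,0],[0,0,-0.5,0,0,0],[0,0,-0.5,0,0,0],[0,0,-0.5,0,0,0]]'
python3 -c "
from h import *
st();
for y in(80,90,120,150):plan([.4395,-.1745,.14],tool(y),20)
a,_=snap('scene','s3');b,_=snap('top','t3')
A=cv2.resize(a[150:230,300:400],(500,400),interpolation=cv2.INTER_CUBIC);B=cv2.resize(b[140:240,265:340],(300,400),interpolation=cv2.INTER_CUBIC)
cv2.imwrite('pics/c3.png',np.hstack([A,B])[:,:,::-1])"
```

```text
time_s: 10.2
tool_pos: [0.5498, -0.1778, 0.07]
orientation: [180.0, 44.9, 90.0]
force: [0.6, 0.7, 0.0]
finger_gap: 0.0881
finger_force: 0.0
time_s: 11.03
tool_pos: [0.5498, -0.099, 0.1489]
orientation: [180.0, 44.9, 90.0]
force: [-0.3, -0.3, -0.4]
finger_gap: 0.088
finger_force: 0.0
11.03 [ 0.5498 -0.099   0.1489] [179.98  44.93  89.99] [-0.3 -0.3 -0.4] gap 88.0 0.0 [-23.  39.   8. 108.  46.  58. -50.]
20 rows [-0.152 -0.208  0.084] [0.0034 0.0391 0.0083]
20 rows [-0.135 -0.221  0.079] [0.     0.0392 0.    ]
20 rows [-0.077 -0.252  0.063] [-0.0102  0.0383 -0.0248]
20 rows [-0.012 -0.274  0.047] [-0.0205  0.0355 -0.0495]
```

View pics/c3.png

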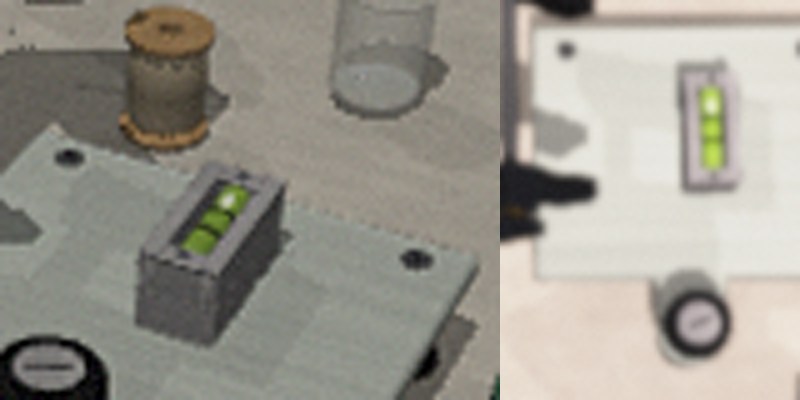

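The level stands straight on the plate with its bubble at the rear end, about 13–15 mm off, so it needs about 2.2 rad clockwise. Next is the knob.

```bash
python3 -c "
from h import *
plan([.4395,-.1745,.13],tool(140),20)"
```

```text
20 rows [-0.027 -0.269  0.072] [-0.0169  0.0366 -0.0413]
```

```bash

for i in 1 2; do python3 -m jog '[[-0.027,-0.269,0.072,-0.0169,0.0366,-0.0413],[-0.027,-0.269,0.072,-0.0169,0.0366,-0.0413],[-0.027,-0.269,0.072,-0.0169,0.0366,-0.0413],[-0.027,-0.269,0.072,-0.0169,0.0366,-0.0413],[-0.027,-0.269,0.072,-0.0169,0.0366,-0.0413],[-0.027,-0.269,0.072,-0.0169,0.0366,-0.0413],[-0.027,-0.269,0.072,-0.0169,0.0366,-0.0413],[-0.027,-0.269,0.072,-0.0169,0.0366,-0.0413],[-0.027,-0.269,0.072,-0.0169,0.0366,-0.0413],[-0.027,-0.269,0.072,-0.0169,0.0366,-0.0413]]' >/dev/null; done
python3 -c "
from h import *
st();plan([.4395,-.1745,.072],tool(140),10)
a,_=snap('scene','s4');b,_=snap('top','t4')
A=cv2.resize(a[150:230,300:400],(500,400),interpolation=cv2.INTER_CUBIC);B=cv2.resize(b[140:240,265:340],(300,400),interpolation=cv2.INTER_CUBIC)
cv2.imwrite('pics/c4.png',np.hstack([A,B])[:,:,::-1])"
```

```text
12.8 [ 0.4372 -0.1775  0.1288] [-1.7984e+02 -1.4000e-01  1.3996e+02] [ 0.6 -0.1  0.3] gap 88.2 0.0 [ 35.  27. -22. 119.  17.  37.  51.]
10 rows [0.    0.016 0.227] [-0.0003 -0.0002 -0.0001]
```

```bash

python3 -m jog '[[0,0.016,0.227,0,0,0],[0,0.016,0.227,0,0,0],[0,0.016,0.227,0,0,0],[0,0.016,0.227,0,0,0],[0,0.016,0.227,0,0,0],[0,0.016,0.227,0,0,0],[0,0.016,0.227,0,0,0],[0,0.016,0.227,0,0,0],[0,0.016,0.227,0,0,0],[0,0.016,0.227,0,0,0]]'
python3 -m jog '[[0,0,0,0,0,0],[0,0,0,0,0,0],[0,0,0,0,0,0],[0,0,0,0,0,0],[0,0,0,0,0,0],[0,0,0,0,0,0],[0,0,0,0,0,0],[0,0,0,0,0,0],[0,0,0,0,0,0],[0,0,0,0,0,0]]' 30 25
python3 -c "
from h import *
st()"
```

```text
time_s: 13.73
tool_pos: [0.4405, -0.1738, 0.0717]
orientation: [-179.8, -0.0, 139.9]
force: [0.4, 0.2, 0.8]
finger_gap: 0.0881
finger_force: 0.0
time_s: 14.57
tool_pos: [0.4391, -0.1756, 0.0724]
orientation: [-179.6, -0.1, 139.8]
force: [-3.4, -4.7, 3.3]
finger_gap: 0.0363
finger_force: 25.0
14.57 [ 0.4391 -0.1756  0.0724] [-1.7963e+02 -5.0000e-02  1.3981e+02] [-3.4 -4.7  3.3] gap 36.3 25.0 [ 31.  33. -19. 120.  21.  30.  47.]
```

View pics/c4.png

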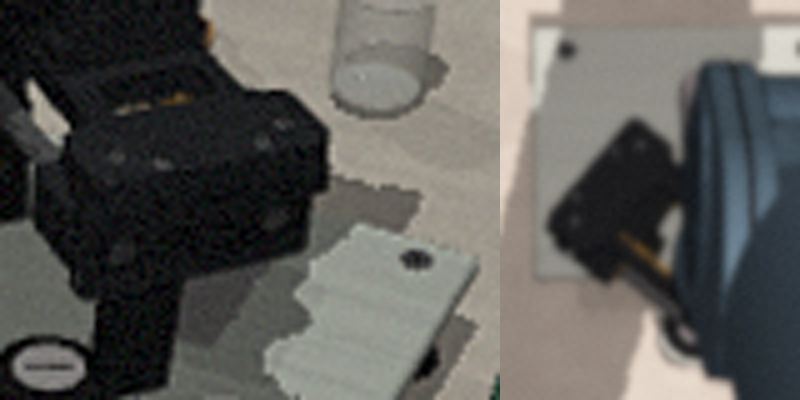

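While gripping, the gripper hides the vial in both views. I'll measure the initial bubble from the earlier pictures.

```bash
cat >> h.py <<'E'
def prof(n,im,z=.078,x0=.515,x1=.590,y=-.186):
    # map level top to a rectified patch, 0.5 mm/px
    xs=np.arange(x0,x1,.0005); ys=np.arange(y-.016,y+.016,.0005)
    m=cm(n);P=np.stack(np.meshgrid(xs,ys),-1); P=np.concatenate([P,np.full(P.shape[:2]+(1,),z)],-1)
    c=P@np.array(m['R']).T+np.array(m['t']); u=(m['fx']*c[...,0]/c[...,2]+m['cx']).astype('f4'); v=(m['fy']*c[...,1]/c[...,2]+m['cy']).astype('f4')
    return cv2.remap(im,u,v,cv2.INTER_CUBIC)
E
python3 - <<'E'
from h import *
o=[]
for n,f in(('scene','s3'),('top','t3')):
    r=prof(n,cv2.imread(f'pics/{f}.png')); o.append(cv2.resize(r,None,fx=5,fy=4,interpolation=cv2.INTER_NEAREST))
    h=r.astype(int); g=h[...,1]-h[...,0]; row=np.argmax(g.clip(0).sum(1)); print(n,row,(h[row-3:row+4,::3].mean(0)).round(0)[:,::2].astype(int).tolist())
cv2.imwrite('pics/r3.png',np.vstack(o))
E
```

```text
scene 25 [[71, 74], [107, 113], [127, 132], [116, 117], [107, 105], [114, 112], [112, 121], [85, 114], [59, 103], [47, 99], [42, 97], [44, 98], [46, 100], [48, 104], [47, 103], [37, 81], [26, 52], [26, 52], [35, 76], [43, 96], [47, 102], [49, 103], [48, 103], [45, 100], [32, 77], [23, 53], [42, 70], [64, 106], [79, 128], [88, 134], [86, 130], [74, 120], [56, 108], [46, 104], [46, 106], [53, 105], [62, 94], [79, 91], [108, 107], [128, 128], [128, 132], [120, 123], [117, 117], [122, 124], [128, 137], [131, 145], [131, 147], [130, 147], [131, 148], [133, 150]]
top 34 [[129, 138], [125, 133], [133, 142], [145, 154], [148, 155], [150, 158], [148, 164], [143, 170], [126, 176], [105, 181], [93, 186], [86, 189], [86, 191], [88, 193], [86, 191], [81, 185], [77, 180], [69, 164], [61, 149], [61, 143], [67, 154], [75, 172], [79, 182], [79, 185], [76, 179], [71, 169], [68, 155], [72, 144], [99, 158], [138, 186], [166, 209], [187, 225], [189, 227], [180, 223], [155, 212], [127, 200], [104, 191], [99, 181], [111, 175], [126, 170], [139, 164], [145, 159], [147, 156], [149, 156], [148, 155], [145, 153], [144, 152], [147, 157], [161, 171], [182, 193]]
```

View pics/r3.png

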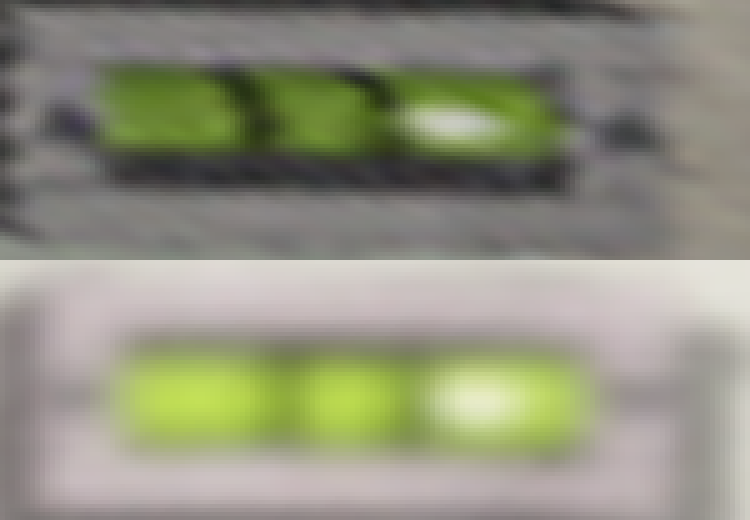

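The bubble is about 13.3 mm towards the rear in both views (lines at 248/380 and 283/410, bubble at 450 and 477). At 6.17 mm per rad that is 2.16 rad.

```bash

for i in 1 2; do python3 -m jog '[[0,0,0,0,0,0.108],[0,0,0,0,0,0.108],[0,0,0,0,0,0.108],[0,0,0,0,0,0.108],[0,0,0,0,0,0.108],[0,0,0,0,0,0.108],[0,0,0,0,0,0.108],[0,0,0,0,0,0.108],[0,0,0,0,0,0.108],[0,0,0,0,0,0.108]]'; done
python3 -c "
from h import *
st()
a,_=snap('scene','s5');b,_=snap('top','t5')
A=cv2.resize(a[130:280,250:400],(400,400),interpolation=cv2.INTER_CUBIC);B=cv2.resize(b[140:240,265:365],(400,400),interpolation=cv2.INTER_CUBIC)
cv2.imwrite('pics/c5.png',np.hstack([A,B])[:,:,::-1])"
```

```text
time_s: 15.4
tool_pos: [0.4387, -0.1757, 0.0723]
orientation: [-179.8, 0.3, 77.6]
force: [-4.5, -6.5, 3.2]
finger_gap: 0.0363
finger_force: 25.0
time_s: 16.23
tool_pos: [0.4384, -0.1755, 0.0723]
orientation: [179.9, 0.3, 15.7]
force: [-5.2, -5.0, 3.1]
finger_gap: 0.0364
finger_force: 25.0
16.23 [ 0.4384 -0.1755  0.0723] [179.89   0.35  15.73] [-5.2 -5.   3.1] gap 36.4 25.0 [  6.  32.  13. 121. -14.  28. -45.]
```

View pics/c5.png

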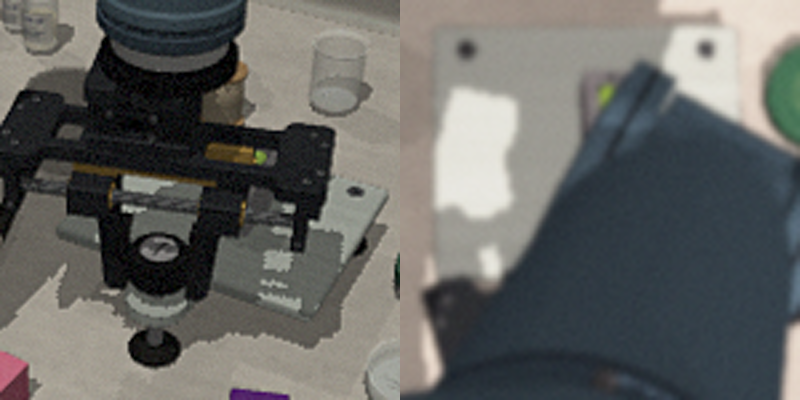

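```bash

python3 -m jog '[[0,0,0,0,0,0],[0,0,0,0,0,0],[0,0,0,0,0,0],[0,0,0,0,0,0],[0,0,-0.3,0,0,0],[0,0,-0.5,0,0,0],[0,0,-0.5,0,0,0],[0,0,-0.5,0,0,0],[0,0,-0.6,0,0,0],[0,0,-0.6,0,0,0]]' 70
python3 -c "
from h import *
st();plan([.45,.02,.20],tool(80),10)"
```

```text
time_s: 17.17
tool_pos: [0.4406, -0.1735, 0.1484]
orientation: [179.9, 0.2, 16.2]
force: [0.3, -0.8, -0.1]
finger_gap: 0.0699
finger_force: 0.0
17.17 [ 0.4406 -0.1735  0.1484] [1.7991e+02 1.6000e-01 1.6150e+01] [ 0.3 -0.8 -0.1] gap 69.9 0.0 [  2.  24.  17. 120. -11.  38. -48.]
10 rows [ 0.603 -0.55  -0.208] [-0.      0.0003 -0.1114]
```

```bash

python3 -m jog '[[0.603,-0.55,-0.208,0,0,-0.111],[0.603,-0.55,-0.208,0,0,-0.111],[0.603,-0.55,-0.208,0,0,-0.111],[0.603,-0.55,-0.208,0,0,-0.111],[0.603,-0.55,-0.208,0,0,-0.111],[0.603,-0.55,-0.208,0,0,-0.111],[0.603,-0.55,-0.208,0,0,-0.111],[0.603,-0.55,-0.208,0,0,-0.111],[0.603,-0.55,-0.208,0,0,-0.111],[0.603,-0.55,-0.208,0,0,-0.111]]' 0 20
python3 -m jog '[[0,0,0,0,0,0],[0,0,0,0,0,0],[0,0,0,0,0,0],[0,0,0,0,0,0],[0,0,0,0,0,0],[0,0,0,0,0,0],[0,0,0,0,0,0],[0,0,0,0,0,0],[0,0,0,0,0,0],[0,0,0,0,0,0]]'
python3 - <<'E'
from h import *
st()
a,_=snap('scene','s6');b,_=snap('top','t6')
o=[cv2.resize(prof(n,i),(750,200),interpolation=cv2.INTER_CUBIC) for n,i in(('scene',a),('top',b))]
A=cv2.resize(np.hstack([a[130:280,250:450],b[140:240,265:365][:,:,:].repeat(1,0) if 0 else cv2.resize(b[140:240,265:365],(150,150))]),(466,200))
o.append(cv2.copyMakeBorder(A,0,0,0,284,cv2.BORDER_CONSTANT)); cv2.imwrite('pics/r6.png',np.vstack(o)[:,:,::-1])
E
```

```text
time_s: 18.0
tool_pos: [0.4505, 0.0212, 0.1997]
orientation: [-180.0, 0.2, 80.1]
force: [-0.5, 0.4, 0.2]
finger_gap: 0.0055
finger_force: 0.0
time_s: 18.83
tool_pos: [0.4505, 0.02, 0.1988]
orientation: [-179.9, 0.2, 79.7]
force: [0.6, 0.0, 0.6]
finger_gap: 0.0006
finger_force: 0.0
18.83 [0.4505 0.02   0.1988] [-1.7989e+02  1.6000e-01  7.9730e+01] [0.6 0.  0.6] gap 0.6 0.0 [ -8.  16.  -1. 120.   0.  44. -19.]
```

View pics/r6.png

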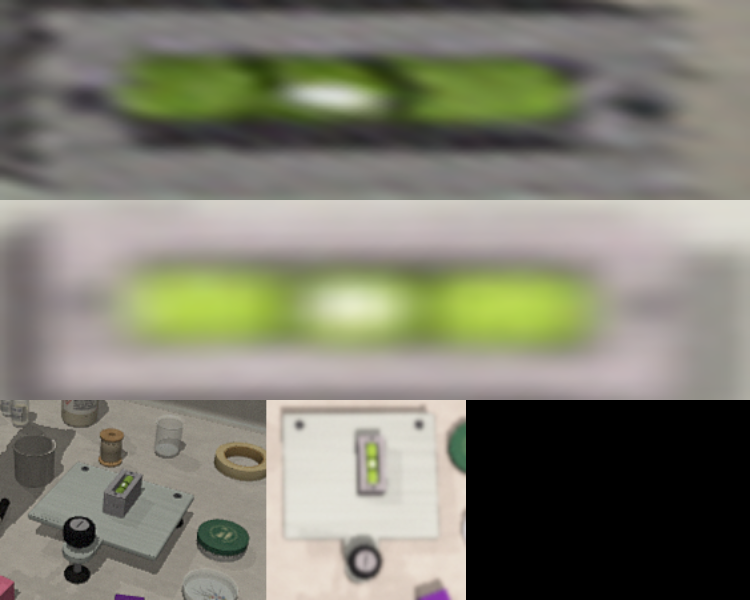

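The bubble stands between the lines in both views: scene 328 between 258 and 400, top 353 between 287 and 425, so within about 0.3 mm. The level centre is at (0.5506, -0.185). Now I'll press on it.

```bash
python3 -c "
from h import *
plan([.5506,-.185,.125],tool(90),20)"
```

```text
20 rows [-0.39   0.238  0.148] [-0.0001  0.0001 -0.009 ]
```

```bash

for i in 1 2; do python3 -m jog '[[-0.39,0.238,0.148,0,0,-0.009],[-0.39,0.238,0.148,0,0,-0.009],[-0.39,0.238,0.148,0,0,-0.009],[-0.39,0.238,0.148,0,0,-0.009],[-0.39,0.238,0.148,0,0,-0.009],[-0.39,0.238,0.148,0,0,-0.009],[-0.39,0.238,0.148,0,0,-0.009],[-0.39,0.238,0.148,0,0,-0.009],[-0.39,0.238,0.148,0,0,-0.009],[-0.39,0.238,0.148,0,0,-0.009]]' >/dev/null; done
python3 -m jog '[[0,0,0.1,0,0,0],[0,0,0.1,0,0,0],[0,0,0.1,0,0,0],[0,0,0.1,0,0,0],[0,0,0.1,0,0,0],[0,0,0.1,0,0,0],[0,0,0.1,0,0,0],[0,0,0.1,0,0,0],[0,0,0,0,0,0],[0,0,0,0,0,0]]'
python3 -c "
from h import *
st();plan([.5506,-.185,.101],tool(90),10)"
```

```text
time_s: 21.43
tool_pos: [0.5504, -0.1851, 0.1049]
orientation: [-179.9, 0.1, 90.1]
force: [0.6, -0.1, -0.6]
finger_gap: 0.0003
finger_force: 0.0
21.43 [ 0.5504 -0.1851  0.1049] [-1.7986e+02  1.3000e-01  9.0060e+01] [ 0.6 -0.1 -0.6] gap 0.3 0.0 [ 14.  36.  -0. 105.   0.  40.  14.]
10 rows [0.    0.001 0.016] [-0.0003  0.0002  0.0001]
```

```bash

python3 -m jog '[[0,0,0.03,0,0,0],[0,0,0.03,0,0,0],[0,0,0.03,0,0,0],[0,0,0.03,0,0,0],[0,0,0.03,0,0,0],[0,0,0.02,0,0,0],[0,0,0.02,0,0,0],[0,0,0,0,0,0],[0,0,0,0,0,0],[0,0,0,0,0,0]]'
python3 -m jog '[[0,0,0.01,0,0,0],[0,0,0.01,0,0,0],[0,0,0.01,0,0,0],[0,0,0.01,0,0,0],[0,0,0,0,0,0],[0,0,0,0,0,0],[0,0,0,0,0,0],[0,0,0,0,0,0],[0,0,0,0,0,0],[0,0,0,0,0,0]]'
```

```text
time_s: 22.27
tool_pos: [0.5504, -0.1852, 0.1003]
orientation: [-179.9, 0.1, 90.1]
force: [-0.4, 0.4, 0.3]
finger_gap: 0.0006
finger_force: 0.0
time_s: 23.1
tool_pos: [0.5504, -0.1851, 0.0993]
orientation: [-179.9, 0.1, 90.1]
force: [-0.7, -0.2, -0.4]
finger_gap: 0.0004
finger_force: 0.0
```

```bash

python3 -m jog '[[0,0,0.01,0,0,0],[0,0,0.01,0,0,0],[0,0,0.01,0,0,0],[0,0,0.01,0,0,0],[0,0,0,0,0,0],[0,0,0,0,0,0],[0,0,0,0,0,0],[0,0,0,0,0,0],[0,0,0,0,0,0],[0,0,0,0,0,0]]'
```

```text
time_s: 23.93
tool_pos: [0.5505, -0.1852, 0.0991]
orientation: [-179.9, 0.1, 90.1]
force: [-2.6, 0.6, 8.4]
finger_gap: 0.0009
finger_force: 4.3
```

```bash

python3 -m jog '[[0,0,0.005,0,0,0],[0,0,0.005,0,0,0],[0,0,0,0,0,0],[0,0,0,0,0,0],[0,0,0,0,0,0],[0,0,0,0,0,0],[0,0,0,0,0,0],[0,0,0,0,0,0],[0,0,0,0,0,0],[0,0,0,0,0,0]]'
python3 -m jog '[[0,0,0,0,0,0],[0,0,0,0,0,0],[0,0,0,0,0,0],[0,0,0,0,0,0],[0,0,0,0,0,0],[0,0,0,0,0,0],[0,0,0,0,0,0],[0,0,0,0,0,0],[0,0,0,0,0,0],[0,0,0,0,0,0]]'
python3 - <<'E'
from h import *
a,_=snap('scene','s7');b,_=snap('top','t7')
A=cv2.resize(a[130:280,250:400],(400,400),interpolation=cv2.INTER_CUBIC);B=cv2.resize(b[140:240,265:365],(400,400),interpolation=cv2.INTER_CUBIC)
cv2.imwrite('pics/c7.png',np.hstack([A,B])[:,:,::-1])
E
```

```text
time_s: 24.77
tool_pos: [0.5505, -0.1852, 0.0991]
orientation: [-179.9, 0.1, 90.1]
force: [-3.9, 0.8, 10.1]
finger_gap: 0.0002
finger_force: 5.3
time_s: 25.6
tool_pos: [0.5505, -0.1852, 0.0991]
orientation: [-179.9, 0.1, 90.1]
force: [-3.2, 0.6, 10.8]
finger_gap: 0.0003
finger_force: 5.3
```

View pics/c7.png

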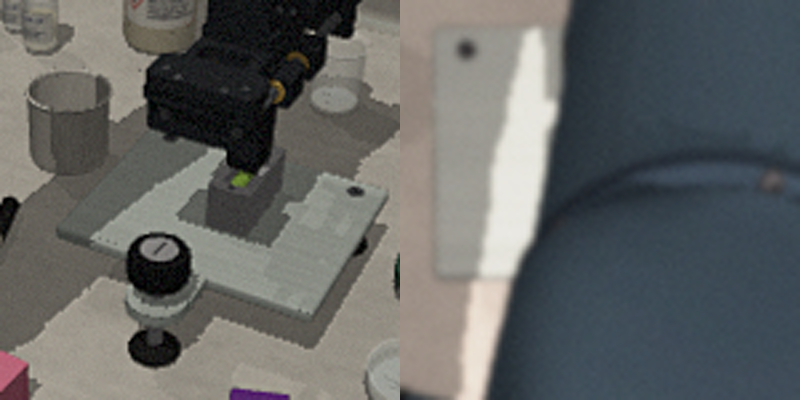

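The closed fingertips press on the middle of the level (left crop about 245,170). It stands flat, the push holds steady at about 11 N, and no bubble shows at the visible front end.

```bash
python3 -c "
from cell import arm
print(arm.finish_job())"
```

```text
the job is handed in; nothing more can be done
None
```

The job is handed in at about 26 s: the level stands upright front to back, the knob was turned 2.17 rad clockwise, and the bubble was within about 0.3 mm of centre before the fingertips (which hide it) came down to hold a steady push of about 11 N on the level.

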